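Pop the parts case and push its lid fully open

TASK

Open the longer of the two steel parts cases: press down its release tab so that the spring lifts the lid, then push the lid back as far as it goes and leave it standing fully open. Leave the shorter case shut, and do not pick up or knock away anything lying on the bench.

Things in the scene. Friction and masses are not known exactly. Their poses are not given: they have to be found in the camera images.
- case_long: the LONGER of two low dark-steel parts cases screwed to the bench: 100 mm deep (its x), 200 mm wide (its y), 60 mm high; flat grey lid on top, lid top 66.5 mm above the bench. Origin: centre of its underside, on the bench; z up. Its front, with the release tab, faces its own -x, roughly to the robot; the lid's hinge runs along y at the back, x = +50 mm
- tab_long_pad (a point): press point: middle of the top of the long case's steel thumb plate, which juts from the front, 38 mm (x) by 36 mm (y), free air below. At rest 58 mm above the bench, at x = -82 mm, y = 0 in the case's frame. Behind it the 18 mm wide catch stands at the case's front (from x = -60 mm inwards), top 71 mm above the bench
- tab_long (a joint): the long case's release tab: 0 at rest, grows as the plate is pressed down, stop at 0.40 rad (10 mm down at the press point). It tips about a pivot 24 mm behind the press point and 12 mm below it. The catch lets the lid go at about 0.2 rad (5 mm), about 3 N; 5 N at the stop. Springs back when released
- lid_long (a joint): the long case's lid: 0 shut, grows as it opens up and back, stop at 1.90 rad (leaning back past upright). Once let go, a damped spring lifts it to about 0.95 rad (0.85 to 1.05) within 2 s and it rests there; from there on it must be pushed (1 to 3 N at the front edge) and its stiff hinge holds it wherever it is left
- lid_long_edge (a point): middle of the lower front edge of the long case's lid (moves with it), 100 mm from the hinge; the lid is a flat plate 100 x 200 x 6 mm. Raised by its spring, it can be pushed open with vertical fingers moving level, front to back, against its front edge and underside, fingertips 50 mm above the hinge
- lid_long_hinge (a point): middle of the long case's hinge line, 60.5 mm above the bench, at x = +50 mm in the case's frame
- case_short: the SHORTER case, like the long one in all else (depth, height, tab, lid) but only 120 mm wide (its y); origin: centre of its underside
- lid_short (a joint): the short case's lid: 0 shut, up to 1.90 rad; starts shut
- cassette: stepped stack of six bicycle sprockets, largest 104 mm across, 28 mm high, lying flat; loose bystander; origin: centre of its underside
- lockring: aluminium ring, 42 mm outside, 12 mm high, lying flat between the two cases; loose bystander; origin: centre of its underside
- pedal_a: black bicycle pedal, 90 x 72 mm, 22 mm high; loose bystander; origin: centre of its underside
- pedal_b: black bicycle pedal, 90 x 72 mm, 22 mm high; loose bystander; origin: centre of its underside
- wrench: steel wrench 170 mm long, lying flat behind the cases; loose bystander; origin: middle of its length, underside
- lube: plastic bottle 44 mm across, 120 mm high, standing behind the cases; loose bystander; origin: centre of its underside
- jar: jar 64 mm across, 65 mm high, standing behind the cases; loose bystander; origin: centre of its underside
- freewheel: steel freewheel 64 mm across, 20 mm high, lying flat behind the cases; loose bystander; origin: centre of its underside
Not all that is in view belongs to the job. Leave any purple look-alike of the case_short alone.

How it is judged:
By the outcome, as a careful person would: the job done as asked, in the order asked, and still so for the second after the job is handed in, with the robot touching nothing.
It also fails if it takes over 38 s, if anything falls off the work surface, if the arm or the gripper's body presses on something with over 40 N, if the wrist force passes 120 N, or if a joint passes its speed limit or range.

ROBOT

A 6-joint arm with a two-finger parallel gripper is mounted at the origin on the work surface. World frame = base frame: x ahead of the robot, y to its left, z up, the work surface at z = 0. Lengths are in m, angles in rad, forces in N, time in s.
With the tool pointing down it reaches from about 0.3 to 0.75 m from the base axis. Payload 8.5 kg.
Tool frame: the origin (TCP) lies midway between the tips of the shut fingers; the grasp point (between the pads) lies 19 mm behind it (manip.grip_depth is the z of the grasp point in the tool frame, in m); z points along the fingers, y is the line along which they close (so a half turn about z gives the same grasp; the last joint's range is limited). The gripper opens to 88 mm and grips with 3 to 60 N. Pads are 18 mm wide; open, the fingers measure 123 mm over their backs; the gripper's body (75 mm by 187 mm) begins 45 mm behind the grasp point.
Start: joints at [-1.417, 0.381, 1.297, -0, 1.464, -0.215], TCP at [0.198, -0.513, 0.239] pointing down, gripper open.
Joint ranges: [-3.11, 3.11], [-0.89, 2.33], [0.22, 2.48], [-1.42, 4.56], [0.17, 2.85], [-2.88, 2.88]. Speed limits (rad/s): [2.39, 2.39, 3.14, 3.14, 3.14, 3.14].

INTERFACE

Orientations are given as a unit quaternion [x, y, z, w].
In Python, from plant import manip, viewer, job, nets gives the robot as it stands.
- The arm moves only by the tool jog_arm, never from a script. Its argument "increments" is a list that holds one entry, the list of rows, each a list of 7 numbers: the turn, a rotation vector about the tool's x, y, z scaled (see below), then the shift along the tool's x, y, z scaled (see below), then the opening, from -1 (shut) to 1 (fully open). A call has 1 to 12 rows; each row is the pose to reach, as a shift and turn from the pose commanded when the call began, along the tool's axes at that moment; what a row does not reach only later rows make up. The controller multiplies each number of a shift by 0.12 m and each number of a turn by 1.5 rad. A row lasts 1/8 s, in which the tool goes at most 62.5 mm and 10.7 degrees, less where a joint would pass 70% of its speed; a pose out of reach is approached as far as the arm can. A call with a number of a shift or a turn outside -1 to 1 is refused whole. A call with a gripper value outside its range is refused whole. The fingers move at their own pace and stop on an object; "force" is the grip in N (left out, the last holds). Time passes only in rows, so rows that repeat a pose let the fingers close. It gives the time, the measured TCP pose, the force, the opening and the grip force at its end, in the units of the state.
- manip.get_state(): the state, without advancing time (a new reading comes with each control period).
- viewer.capture(name): name is "side" or "top" or "wrist"; returns a dict with "color" (480x640x3 uint8, red, green, blue), "fovy" (degrees; the focal length in pixels is half the picture's height over the tangent of half this angle, whatever the lens; pixels are square), "cx", "cy" (the principal point, pixels), "R" (3x3) and "t" (3): a world point X has camera coordinates R X + t; the wrist camera has in their place "mount" (4x4, takes a point from camera to tool coordinates, whose origin is the TCP and whose axes are the flange's). Camera axes: x right, y down, z forward; pixel columns grow to the right and rows downward; lengths in m; the calibration is good to about 2 mm. A picture is of the moment at which its call begins: read the wrist's pose just before it. There is no depth.
- job.job_done(): hands the job in; it is judged then, once.
Trained networks look in a picture, given as the dict that the camera call returned (one of the last four; its "shot" number tells which), for a name from the list of things; names that differ only in an ending like _2 or _b are one class to them, and where a whole thing is asked for, a point or a joint stands for the part that bears it (a point fixed in the world has none). Each returns a list of dicts, best first, with "confidence" (0 to 1); they miss things now and then, are a little off and sometimes report something else, mostly with a low value. They report only what shows in the picture. A call takes as long as a camera call. They do not tell look-alikes from the thing itself.
- nets.recognise(picture, thing): "point" ([column, row] in pixels, amid what is visible of it).
The state is a dict: "time": time; "joint_positions": joint angles; "qd": joint speeds; "tau": joint torques, N m; "tool_pos": TCP position; "tool_rot": TCP orientation; "force": force on the tool from outside, world axes, zero at the start; "wrist_torque": the same for the moment, N m; "opening": finger opening in m; "grasp_force": force on a finger pad.
Only numpy, scipy, OpenCV 4.12 (cv2) and the standard library are available. Lean on these libraries where they do the work, as an engineer would, in place of code of your own. Each camera call takes 0.05 s, during which the arm holds its last target. There are 200 camera calls.

## Working session

There is one attempt and no reset: what is moved stays moved. The work goes in short steps, Python scripts to look and compute and a tool call to move; the robot and the scene stay as the last step left them, time stands still between calls to the robot, and variables do not carry over. Pictures are saved under pics/ and viewed, at most 10 in all, crops included, and the job is handed in when it is done.

Besides the shell and the picture viewer there is one more tool, called after ">>>" by a JSON object that holds its "fn" and its "kwargs". jog_arm: Moves the arm, as the interface text tells. Its arguments: {"type":"object","properties":{"increments":{"type":"array","items":{"type":"array","items":{"type":"array","items":{"type":"number"}}}},"force":{"type":"number"}},"required":["increments"]}

```bash
mkdir -p pics; ls
cat > h.py <<'E'
import numpy as np, cv2, json
from plant import manip, viewer, job, nets
def K(p):
    f=240/np.tan(np.radians(p["fovy"])/2); return f
def ray(p,px,z):
    f=K(p); d=np.array([(px[0]-p["cx"])/f,(px[1]-p["cy"])/f,1.])
    R=np.array(p["R"]);t=np.array(p["t"]); o=-R.T@t; w=R.T@d
    return o+w*(z-o[2])/w[2]
def proj(p,X):
    c=np.array(p["R"])@np.array(X)+np.array(p["t"]); f=K(p)
    return np.array([p["cx"]+f*c[0]/c[2],p["cy"]+f*c[1]/c[2]])
def save(p,n): cv2.imwrite("pics/"+n,cv2.cvtColor(p["color"],cv2.COLOR_RGB2BGR))
E
python3 - <<'E'
from h import *
for n in ("top","side"):
    p=viewer.capture(n); save(p,n+"0.png"); print({k:v for k,v in p.items() if k!="color"})
    np.savez(n+"0.npz",**{k:p[k] for k in("fovy","cx","cy","R","t","color")})
    for th in ("case_long","case_short","tab_long_pad","lid_long_edge"):
        print(n,th,[(np.round(d["point"]).tolist(),round(d["confidence"],2)) for d in nets.recognise(p,th)])
print(manip.get_state())
E
```

```text
pics
{'fovy': 54.707051591229636, 'cx': 317.2374361435566, 'cy': 236.1356548295469, 'R': array([[-0.0160252 , -0.99959759, -0.02340606],
       [-0.98306773,  0.02002521, -0.18214507],
       [ 0.18254048,  0.02009083, -0.98299305]]), 't': array([0.02685333, 0.53720644, 1.14717635]), 'shot': 1}
top case_long [([256.0, 230.0], 0.97)]
top case_short [([474.0, 171.0], 0.91), ([408.0, 222.0], 0.88), ([442.0, 307.0], 0.88), ([215.0, 310.0], 0.87), ([348.0, 154.0], 0.41)]
top tab_long_pad [([251.0, 259.0], 0.57), ([396.0, 156.0], 0.16)]
top lid_long_edge [([256.0, 229.0], 0.89), ([292.0, 164.0], 0.49), ([349.0, 152.0], 0.41)]
{'fovy': 52.96228287480679, 'cx': 322.98316810165676, 'cy': 235.470039634154, 'R': array([[-0.87657574, -0.48100428, -0.01580696],
       [-0.3042287 ,  0.57927389, -0.75623188],
       [ 0.37290733, -0.65808558, -0.65411275]]), 't': array([0.49989869, 0.21368381, 0.90565246]), 'shot': 2}
side case_long [([294.0, 179.0], 0.73), ([282.0, 303.0], 0.6)]
side case_short [([452.0, 205.0], 0.9), ([359.0, 193.0], 0.75), ([342.0, 146.0], 0.65), ([355.0, 376.0], 0.64)]
side tab_long_pad [([312.0, 306.0], 0.9), ([280.0, 300.0], 0.38)]
side lid_long_edge [([278.0, 287.0], 0.67)]
{'time': 0.5, 'joint_positions': array([-1.41727495e+00,  3.80626126e-01,  1.29742199e+00, -1.74866239e-05,
        1.46361453e+00, -2.15321400e-01]), 'qd': array([ 0.00144811, -0.002059  ,  0.00072807,  0.00055825, -0.0010376 ,
       -0.00050722]), 'tau': array([-3.81505652e-04, -4.37512565e+01, -2.24606681e+01,  7.13813771e-02,
        3.16437311e-02, -3.57468969e-05]), 'tool_pos': array([ 0.19827328, -0.51298834,  0.23872694]), 'tool_rot': array([ 9.83042348e-01,  1.83378684e-01, -7.60788782e-06, -3.52434551e-05]), 'force': array([ 0.51744449,  0.48345616, -0.34964556]), 'wrist_torque': array([-0.00196324,  0.02137657, -0.0389673 ]), 'grasp_force': 0.0, 'opening': 0.08821628253442561}
```

View pics/top0.png

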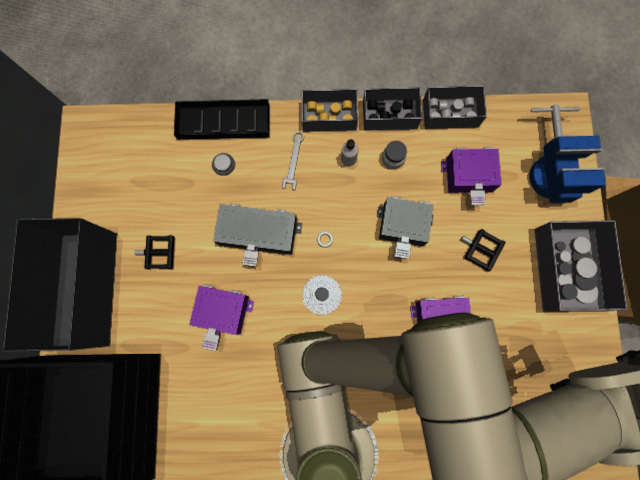

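View pics/side0.png

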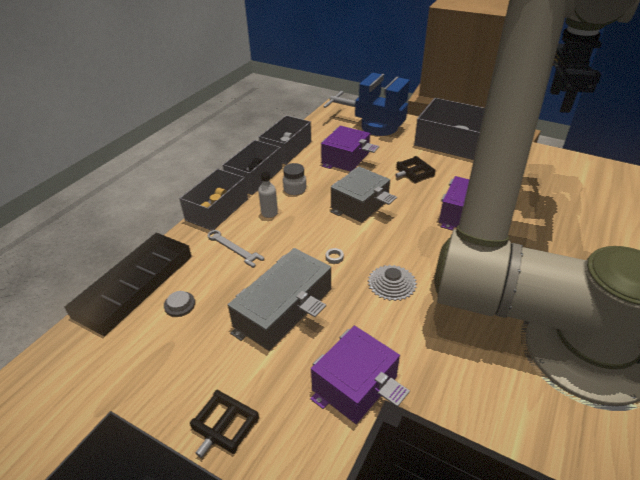

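The grey long case is at top (256,229), its tab at (251,257). The grey short case is at (406,221). The purple look-alikes are at (220,310), (443,307) and (473,170). I choose (256,229), since it is grey and the widest, and I'll check it in a close crop.

Run:
```python
from h import *
d=dict(np.load("top0.npz")); im=d["color"]
c=im[185:285,195:325]; cv2.imwrite("pics/crop.png",cv2.cvtColor(cv2.resize(c,None,fx=6,fy=6,interpolation=cv2.INTER_CUBIC),cv2.COLOR_RGB2BGR))
s=dict(np.load("side0.npz"))
for q,px,z in((d,(251,259),.058),(s,(312,306),.058),(d,(256,229),.0665)): print(ray(q,px,z).round(4))
```

```text
[0.4803 0.1866 0.058 ]
[0.4862 0.1949 0.058 ]
[0.5562 0.1731 0.0665]
```

View pics/crop.png

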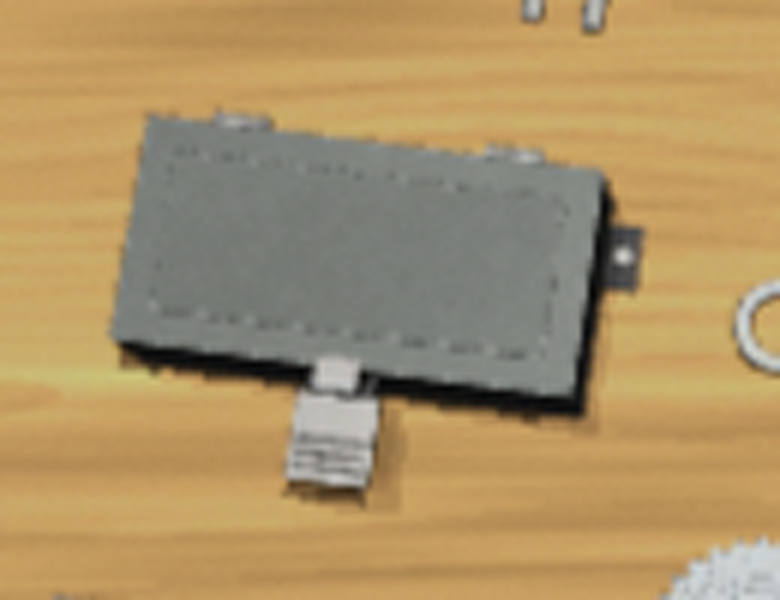

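The crop shows a grey lid, 200 x 100 in proportion, with corners at about (148,115), (608,172), (580,398) and (113,340). The plate spans (287–380, 393–488) in front, so this is the long case. Next I fit its pose.

Run:
```python
from h import *
from scipy.optimize import least_squares
from scipy.spatial.transform import Rotation as Ro
d=dict(np.load("top0.npz")); s=dict(np.load("side0.npz"))
g=lambda x,y:(195+(x+.5)/6-.5,185+(y+.5)/6-.5)
L=[(50,100),(50,-100),(-50,-100),(-50,100)]; P=[(148,115),(608,172),(580,398),(113,340)]
W=np.array([ray(d,g(*p),.0665)[:2] for p in P]); print(W.round(4), [round(np.linalg.norm(W[i]-W[i-1]),4) for i in range(4)])
pl=ray(d,g(332,441),.058); print("plate",pl.round(4))
A=np.array(L)/1000
def pose(v,a):
    c,S=np.cos(v[2]),np.sin(v[2]); return a@np.array([[c,S],[-S,c]])+v[:2]
f=lambda v:np.r_[(pose(v,A)-W).ravel(),pose(v,np.array([[-.082,0]]))[0]-pl[:2]]
r=least_squares(f,[.55,.17,-.1]); v=r.x; print("pose",v.round(4),"res",r.fun.round(4))
for a in([-.082,0],[-.05,0],[.05,0]): print(a,pose(v,np.array([a]))[0].round(4), proj(s,np.r_[pose(v,np.array([a]))[0],.058]).round(0))
st=manip.get_state(); print(Ro.from_quat(st["tool_rot"]).as_matrix().round(4))
for n,px,z in(("lockring",(325,240),.012),("cassette",(322,295),.02),("lube",(350,142),.12),("wrench",(293,165),.005),("short",(406,221),.0665),("purp",(220,310),.06),("fw",(223,163),.02)):print(n,ray(d,px,z).round(3))
```

```text
[[0.6249 0.2691]
 [0.5954 0.0706]
 [0.4978 0.0831]
 [0.5266 0.2818]] [np.float64(0.0991), np.float64(0.2007), np.float64(0.0984), np.float64(0.2008)]
plate [0.4827 0.1894 0.058 ]
pose [ 0.5617  0.1764 -0.1447] res [ 0.0007 -0.0009  0.0014 -0.0003  0.      0.0016  0.      0.0008 -0.0021
 -0.0011]
[-0.082, 0] [0.4806 0.1883] [316. 305.]
[-0.05, 0] [0.5122 0.1837] [303. 297.]
[0.05, 0] [0.6112 0.1692] [265. 276.]
[[ 9.327e-01  3.605e-01 -0.000e+00]
 [ 3.605e-01 -9.327e-01  1.000e-04]
 [-0.000e+00 -1.000e-04 -1.000e+00]]
lockring [ 0.534 -0.003  0.012]
cassette [0.388 0.008 0.02 ]
lube [ 0.764 -0.071  0.12 ]
wrench [0.747 0.082 0.005]
short [ 0.569 -0.21   0.066]
purp [0.353 0.263 0.06 ]
fw [0.752 0.272 0.02 ]
```

Pose fit: case at (0.562, 0.176), yaw -0.145 rad, residuals 2 mm or less. I'll go over the tab with the fingers shut.

>>> {"fn": "jog_arm", "kwargs": {"increments": [[[0,0,0,0.43,-0.46,0,-1],[0,0,0,0.857,-0.923,0,-1],[0,0,0,0.857,-0.923,0,-1]]], "force": 10}}

```text
time: 0.88
tool_pos: [0.2549, -0.37, 0.239]
tool_rot: [0.983, 0.184, 0.0, -0.0]
force: [-0.3, -0.4, -0.7]
opening: 0.0606
grasp_force: 0.0
```

>>> {"fn": "jog_arm", "kwargs": {"increments": [[[0,0,0,0.35,-0.37,0,-1],[0,0,0,0.7,-0.75,0,-1],[0,0,0,0.857,-0.923,0,-1]]]}}

```text
time: 1.25
tool_pos: [0.3107, -0.2297, 0.239]
tool_rot: [0.983, 0.184, 0.0, 0.0]
force: [0.6, -0.7, 1.0]
opening: 0.0303
grasp_force: 0.0
```

>>> {"fn": "jog_arm", "kwargs": {"increments": [[[0,0,0,0.35,-0.37,0,-1],[0,0,0,0.7,-0.75,0,-1],[0,0,0,0.857,-0.923,0,-1]]]}}

```text
time: 1.62
tool_pos: [0.3666, -0.0894, 0.239]
tool_rot: [0.983, 0.185, 0.0, 0.0]
force: [0.1, -0.9, -0.7]
opening: 0.001
grasp_force: 0.0
```

>>> {"fn": "jog_arm", "kwargs": {"increments": [[[0,0,0,0.35,-0.37,0,-1],[0,0,0,0.7,-0.75,0,-1],[0,0,0,0.857,-0.923,0,-1]]]}}

```text
time: 2.0
tool_pos: [0.4227, 0.0511, 0.2388]
tool_rot: [0.983, 0.185, 0.0, -0.0]
force: [0.1, -1.1, -0.5]
opening: 0.0001
grasp_force: 0.0
```

>>> {"fn": "jog_arm", "kwargs": {"increments": [[[0,0,0.1,0.35,-0.37,0,-1],[0,0,0.2,0.7,-0.75,0,-1],[0,0,0.3,0.857,-0.923,0,-1],[0,0,0.342,0.857,-0.923,0,-1],[0,0,0.342,0.857,-0.923,0,-1]]]}}

```text
time: 2.62
tool_pos: [0.4782, 0.1892, 0.2386]
tool_rot: [0.997, -0.071, -0.0, 0.0]
force: [-0.6, -0.5, -0.4]
opening: 0.0007
grasp_force: 0.0
```

>>> {"fn": "jog_arm", "kwargs": {"increments": [[[0,0,0,0,0,0.4,-1],[0,0,0,0,0,0.8,-1],[0,0,0,0,0,1,-1],[0,0,0,0,0,1,-1]]]}}

```text
time: 3.12
tool_pos: [0.4776, 0.1884, 0.1178]
tool_rot: [0.997, -0.072, -0.002, 0.0]
force: [0.1, -0.4, 0.0]
opening: 0.0003
grasp_force: 0.0
```

Run:
```python
from h import *
from scipy.spatial.transform import Rotation as Ro
st=manip.get_state(); p=viewer.capture("wrist"); save(p,"w1.png")
print(st["tool_pos"].round(4),p["mount"].round(3))
M=np.array(p["mount"]); T=np.eye(4); T[:3,:3]=Ro.from_quat(st["tool_rot"]).as_matrix(); T[:3,3]=st["tool_pos"]
C=np.linalg.inv(T@M); p["R"]=C[:3,:3]; p["t"]=C[:3,3]
for d in nets.recognise(p,"tab_long_pad"): print(d, ray(p,d["point"],.058).round(4))
for X in([.4806,.1883,.058],[.478,.189,.058]): print(proj(p,X))
```

```text
[0.4776 0.1884 0.1178] [[ 0.001 -0.965 -0.262  0.066]
 [ 1.     0.001  0.    -0.   ]
 [ 0.    -0.262  0.965 -0.145]
 [ 0.     0.     0.     1.   ]]
{'point': [310.4, 234.7], 'confidence': 0.71} [0.4909 0.1919 0.058 ]
[318.52240042 249.65565147]
[318.00677624 253.74093314]
```

View pics/w1.png

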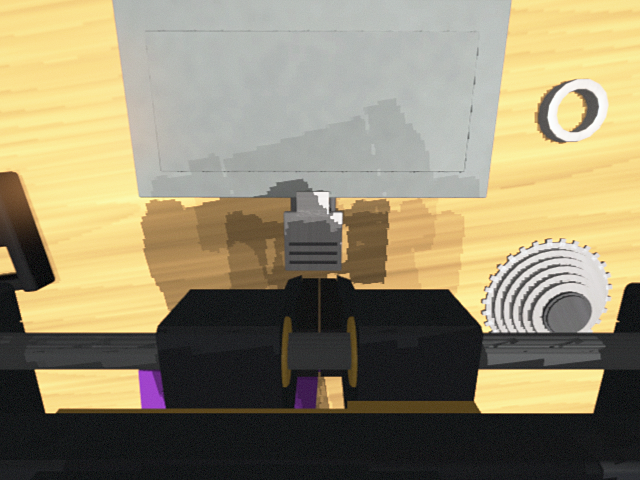

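The wrist view shows the plate at (314,241), fingers in line, about 5 mm short of the plate centre in x and 2–3 mm to its right. I shift +4 mm in x and -2 mm in tool y, then press.

>>> {"fn": "jog_arm", "kwargs": {"increments": [[[0,0,0,0.035,-0.017,0.25,-1],[0,0,0,0.035,-0.017,0.45,-1],[0,0,0,0.035,-0.017,0.5,-1],[0,0,0,0.035,-0.017,0.54,-1],[0,0,0,0.035,-0.017,0.57,-1],[0,0,0,0.035,-0.017,0.57,-1],[0,0,0,0.035,-0.017,0.57,-1],[0,0,0,0.035,-0.017,0.57,-1]]]}}

```text
time: 4.22
tool_pos: [0.4811, 0.1907, 0.0518]
tool_rot: [0.997, -0.072, -0.001, -0.0]
force: [-10.9, 1.2, 9.3]
opening: 0.0005
grasp_force: 6.3
```

Run:
```python
from h import *
p=viewer.capture("side"); save(p,"s1.png"); print(manip.get_state()["force"])
```

```text
[-9.75057946  2.08357686  9.0717224 ]
```

View pics/s1.png

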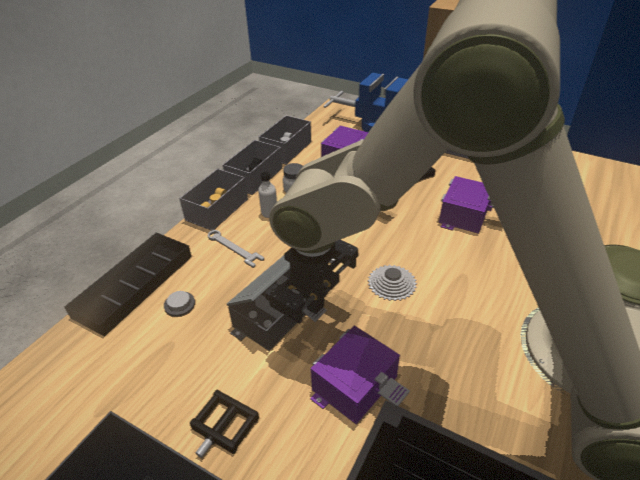

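The lid has sprung up, but it rests against the gripper (-10 N in x). I back away to the front, rising slightly.

>>> {"fn": "jog_arm", "kwargs": {"increments": [[[0,0,0,-0.1,0,-0.03,-1],[0,0,0,-0.25,0,-0.1,-1],[0,0,0,-0.45,0,-0.3,-1],[0,0,0,-0.6,0,-0.6,-1],[0,0,0,-0.6,0,-0.6,-1]]]}}

```text
time: 4.9
tool_pos: [0.4108, 0.2012, 0.1249]
tool_rot: [0.997, -0.071, 0.002, -0.001]
force: [0.1, -0.4, -0.4]
opening: 0.0007
grasp_force: 0.0
```

Run:
```python
from h import *
from scipy.spatial.transform import Rotation as Ro
p=viewer.capture("side"); save(p,"s2.png"); st=manip.get_state(); print(st["time"],st["tool_pos"],st["force"])
c=np.array([.5617,.1764]);y=-.1447;ex=np.array([np.cos(y),np.sin(y)]);ey=np.array([-ex[1],ex[0]])
im=p["color"].copy()
for a,col in((0,(255,0,0)),(.95,(0,255,0)),(1.9,(0,0,255))):
    pts=[]
    for r,s in((0,-.1),(.1,-.1),(.1,.1),(0,.1)):
        q=c+ex*(.05-r*np.cos(a))+ey*s; pts.append(proj(p,np.r_[q,.0605+r*np.sin(a)]))
    cv2.polylines(im,[np.int32(pts)],True,col,1)
cv2.imwrite("pics/s2c.png",cv2.cvtColor(cv2.resize(im[120:420,150:500],None,fx=2,fy=2),cv2.COLOR_RGB2BGR))
```

```text
4.95 [0.41105654 0.20095838 0.12360506] [-0.80586139 -0.10222984 -0.03714111]
```

View pics/s2c.png

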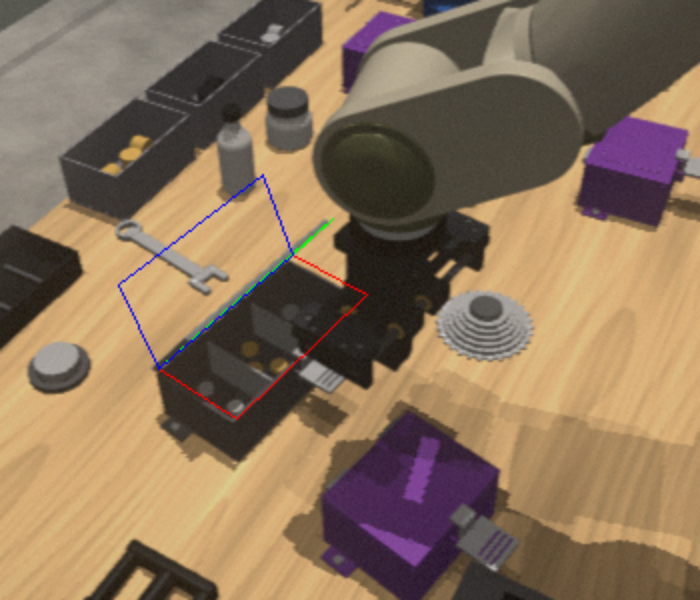

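The lid rests at about 0.95 rad, matching the green overlay, and the force is zero. Next I push it back with the fingertips at z≈0.11.

>>> {"fn": "jog_arm", "kwargs": {"increments": [[[0,0,0,0.15,0,0.1,-1],[0,0,0,0.5,0,0.11,-1],[0,0,0,0.85,0,0.11,-1],[0,0,0,1,0,0.11,-1],[0,0,0,1,0,0.11,-1]]]}}

```text
time: 5.58
tool_pos: [0.5306, 0.183, 0.1079]
tool_rot: [0.997, -0.073, -0.001, 0.0]
force: [-0.4, 0.1, -0.9]
opening: 0.0006
grasp_force: 0.0
```

>>> {"fn": "jog_arm", "kwargs": {"increments": [[[0,0,0,0.12,0,0,-1],[0,0,0,0.22,0,0,-1],[0,0,0,0.32,0,0,-1],[0,0,0,0.42,0,0,-1],[0,0,0,0.52,0,0,-1],[0,0,0,0.6,0,0,-1],[0,0,0,0.66,0,0,-1],[0,0,0,0.66,0,0,-1]]]}}

```text
time: 6.58
tool_pos: [0.609, 0.172, 0.1089]
tool_rot: [0.997, -0.072, 0.0, 0.0]
force: [-0.2, 0.4, -0.5]
opening: 0.0005
grasp_force: 0.0
```

>>> {"fn": "jog_arm", "kwargs": {"increments": [[[0,0,0,0.03,0,0,-1],[0,0,0,0.06,0,0,-1],[0,0,0,0.09,0,0,-1],[0,0,0,0.1,0,0,-1]]]}}

```text
time: 7.08
tool_pos: [0.6206, 0.1703, 0.1091]
tool_rot: [0.997, -0.072, -0.0, 0.0]
force: [-1.3, -0.0, -0.7]
opening: 0.0007
grasp_force: 1.0
```

>>> {"fn": "jog_arm", "kwargs": {"increments": [[[0,0,0,0.015,0,0,-1],[0,0,0,0.03,0,0,-1],[0,0,0,0.03,0,0,-1]]]}}

```text
time: 7.45
tool_pos: [0.6216, 0.1702, 0.1088]
tool_rot: [0.997, -0.072, -0.003, 0.0]
force: [-14.6, 1.9, 4.2]
opening: 0.0005
grasp_force: 6.9
```

The force has risen to 14.6 N, so the lid is at its stop. I back off level, then rise.

>>> {"fn": "jog_arm", "kwargs": {"increments": [[[0,0,0,-0.1,0,0,-1],[0,0,0,-0.4,0,0,-1],[0,0,0,-0.8,0,0,-1],[0,0,0,-1,0,-0.2,-1],[0,0,0,-1,0,-0.6,-1],[0,0,0,-1,0,-1,-1],[0,0,0,-1,0,-1,-1]]]}}

```text
time: 8.32
tool_pos: [0.5067, 0.1873, 0.2331]
tool_rot: [0.997, -0.072, 0.005, -0.001]
force: [-1.0, -0.2, -0.5]
opening: 0.0003
grasp_force: 0.0
```

>>> {"fn": "jog_arm", "kwargs": {"increments": [[[0,0,0,-0.4,0,0,-1],[0,0,0,-0.8,0,0,-1],[0,0,0,-1,0,0,-1],[0,0,0,-1,0,0,-1]]]}}

```text
time: 8.82
tool_pos: [0.3855, 0.2045, 0.229]
tool_rot: [0.997, -0.072, 0.0, -0.0]
force: [0.6, -0.6, 0.8]
opening: 0.0005
grasp_force: 0.0
```

```bash
sleep 0
python3 - <<'E'
from h import *
p=viewer.capture("side"); st=manip.get_state(); print(st["time"],st["tool_pos"],st["force"])
c=np.array([.5617,.1764]);y=-.1447;ex=np.array([np.cos(y),np.sin(y)]);ey=np.array([-ex[1],ex[0]])
im=p["color"].copy()
for a,col in((1.75,(0,255,0)),(1.9,(0,0,255))):
    pts=[proj(p,np.r_[c+ex*(.05-r*np.cos(a))+ey*s,.0605+r*np.sin(a)]) for r,s in((0,-.1),(.1,-.1),(.1,.1),(0,.1))]
    cv2.polylines(im,[np.int32(pts)],True,col,1)
cv2.imwrite("pics/s3c.png",cv2.cvtColor(cv2.resize(im[100:400,130:530],None,fx=2,fy=2),cv2.COLOR_RGB2BGR))
E
```

```text
8.875 [0.38667909 0.2043265  0.22897507] [ 0.46033693  0.10775046 -0.39121586]
```

View pics/s3c.png

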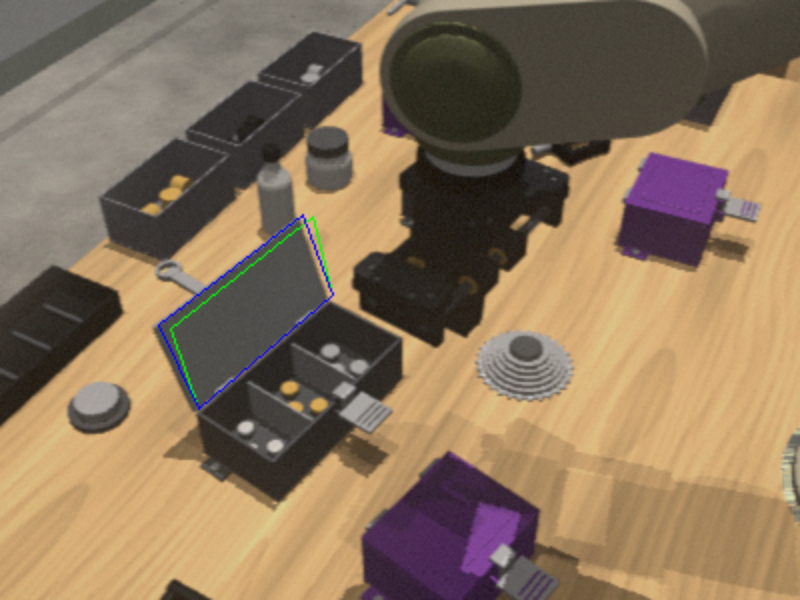

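The lid stands on the 1.90 rad outline (blue, hinge corner at about (198,408)). The tab has sprung back, nothing around it moved, and the gripper is clear.

```bash
python3 -c "
from plant import job
print(job.job_done())"
```

```text
the job is handed in; nothing more can be done
None
```

The long case's lid stands fully open at its stop (about 1.90 rad), the short case was never touched and nothing on the bench moved in the views I checked; handed in at about 9 s.

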